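# Pry up the weighing stone and shim it level

## Robot

A 6-joint arm with a two-finger parallel gripper is mounted at the origin on a cart in front of the work surface, level with it; the furniture and walls round the work are solid. World frame = base frame: x ahead of the robot, y to its left, z up, the work surface at z = 0. Lengths are in m, angles in degrees, forces in N, time in s.
With the tool pointing down it reaches from about 0.4 to 0.825 m from the base axis. Payload 7 kg.
Tool frame: the origin (TCP) lies on the centre line of the jaws, within the pads' length; the fingertips stand r.tip_reach ahead of it and the grasp point (between the pads) is the TCP (r.tip_reach is the distance from the TCP to the fingertips, in m); z points along the fingers, y is the line along which they close (so a half turn about z gives the same grasp; the last joint's range is limited). The gripper opens to 88 mm and grips with 3 to 60 N. Pads are 19 mm wide; open, the fingers measure 130 mm over their backs; the gripper's body (78 mm by 193 mm) begins 47 mm behind the grasp point.
Start: joints at [88.184, 20.546, 0.682, 0, -70.136, -16.507], TCP at [0.212, 0.641, 0.246] pointing down, gripper open.
Joint ranges: [-176.03, 176.03], [-82.01, 121.73], [-58.28, 71.71], [-173.87, 95.51], [-174.79, -0.11], [-173.66, 173.66]. Speed limits (degrees/s): [136.94, 136.94, 172.46, 180, 180, 180].

## Interface

Orientations are given as [roll, pitch, yaw] about the fixed x, y, z axes, in that order (R = Rz(yaw) Ry(pitch) Rx(roll)).
In Python, from plant import sensors, cams, r gives the robot as it stands.
- The arm moves only by the tool drive_tool, never from a script. Its argument "rows" is a list of rows, each an object of numbers: "fingers": the gripper's target within -1 to 1 (fully open at 1, half-way at 0, shut at -1); "x", "y", "z": the shift along the tool's x, y, z in m; "spin": the turn about the tool's z in rad. A call has 1 to 10 rows; each row is the pose to reach, as a shift and turn from the pose commanded when the call began, along the tool's axes at that moment; what a row does not reach only later rows make up. A row lasts 1/8 s, in which the tool goes at most 62.5 mm and 10.7 degrees, less where a joint would pass 70% of its speed; a pose out of reach is approached as far as the arm can. A call with a gripper value outside its range is refused whole. The fingers move at their own pace and stop on an object; "newtons" is the grip in N (left out, the last holds). Time passes only in rows, so rows that repeat a pose let the fingers close. It gives the time, the measured TCP pose, the force, the opening and the grip force at its end, in the units of the state.
- sensors.get_state(): the state, without advancing time (a new reading comes with each control period).
- cams.capture(name): name is "side" or "top"; returns a dict with "pixels" (480x640x3 uint8, red, green, blue), "intrinsics" (3x3 intrinsics, pixels), "eye" and "orientation" of the camera in the world. Camera axes: x right, y up, looking along -z (the intrinsics and any distortion apply to the point x, -y, -z); pixel columns grow to the right and rows downward; lengths in m; the calibration is good to about 2 mm. A picture is of the moment at which its call begins. There is no depth.
- r.close_job(): hands the job in; it is judged then, once.
The state is a dict: "time_s": time; "joints": joint angles; "qd": joint speeds; "joint_torque": joint torques, N m; "tcp_pos": TCP position; "eef_rot": TCP orientation; "contact_force": force on the tool from outside, world axes, zero at the start; "moment": the same for the moment, N m; "gripper_width": finger opening in m; "gripper_force": force on a finger pad.
Only numpy, scipy, OpenCV 4.12 (cv2) and the standard library are available. Lean on these libraries where they do the work, as an engineer would, in place of code of your own. Each camera call takes 0.05 s, during which the arm holds its last target. There are 200 camera calls.

## Task

The dark granite weighing stone leans forward. Lay the pry bar over the cross pin of the blue pry stand with its tip under the stone's front edge, lever the stone up and tuck the bar's red grip under the keeper hook so that it stays up; then slip the steel shim under the stone's front foot so that the whole foot will stand on the plate. Free the bar, let the stone down gently onto the shim so that it is level, and lay the bar flat on the bench clear of the stone and the stand, without shifting the jars and the beaker.

Things in the scene. Friction and masses are not known exactly. Their poses are not given: they have to be found in the camera images.
- stone: Fixed rear pivot feet of the weighing stone; they carry the hinged dark granite slab, 215 mm deep (x), 240 wide (y), 28 thick, about 3.4 kg. Origin on the bench under the middle of the slab's front edge; x points from that edge back under the slab, y along the edge, z up. The hinge is 190 mm behind the front edge, 30 mm up. Raising the front edge takes about 17 N.
- edge (a point): Middle of the lower front edge of the granite slab, moving with it: 21 mm above the bench at the start (leaning forward), 30 mm when level. Axes are the slab's (x to the rear). The space under the front half of the slab is empty except for the foot.
- slab (a joint): Tilt of the granite slab about its rear hinge, rad: 0 at the start (leaning forward, foot on the bench), 0.048 when level, 0.16 at most; grows as the front edge rises (0.1 rad lifts the foot by 17 mm).
- foot (a point): Centre of the underside of the slab's only front foot, a steel pad of 28 mm diameter on a short stem, 22 mm behind the front edge at the middle of the slab's width; axes are the slab's (x to the rear). It stands on the bench at the start.
- pry_stand: Blue steel pry stand fixed to the bench before the slab's front edge, 90 mm to one side or the other of the foot. Axes as stone; origin on the bench 35 mm before the front edge. Base plate 6 mm thick, 36 mm wide, from x = -8 to -232 mm, wider at the hook. Two cheeks hold the cross pin: 30 mm clear between them, 40 mm over all, tops 48 mm above the bench, x = -2 to -28 mm.
- fulcrum (a point): Top of the middle of the pry stand's steel cross pin (12 mm diameter, top 34 mm above the bench), on which the bar is levered. Pin along y; the slab's front edge is 50 mm away in the direction +x. Axes as stone.
- keeper (a point): Seat under the pry stand's hook, on its underside: 54 mm above the bench, 175 mm from the pin along -x, 22 mm to the +y side of the pin's middle; axes as stone. The hook, 22 mm long (x), 62 mm high, reaches from a post (31 mm to the +y side of the pin's middle) back to 16 mm, where a lip hangs 4 mm below the seat. Press the grip down beside the nose, swing it to +y below the lip, let it rise.
- pry_bar: Loose steel pry bar, 275 mm long, 0.38 kg; underside one flat plane, on the bench. Origin in that plane under the grip; x points to the tip, z up. Blade 20 mm wide, 8 thick, from x = 60 to 150 mm, then 5.5 thick to the tip at x = 185. Red grip 24 mm wide, 18 thick, x = -90 to 60. Tilted 24 degrees, tip down, resting on the pin, its tip fits 20 mm under the leaning slab.
- bar_grip (a point): Grasp point of the pry bar's red grip, 9 mm above the bar's underside; axes as pry_bar; the grip is 24 mm wide along y. With the tip 22 mm behind the slab's edge this point is 113 mm from the pin, and the hook acts 62 mm farther towards the bar's end; level, the grip is at the hook's seat; 3 degrees handle-down it clears the lip.
- bar_tip (a point): The pry bar's tip, at its underside; axes as pry_bar.
- shim: Loose tanged steel shim, 0.14 kg, lying flat. Origin at its underside below the middle of the upright grip; x points to the plate. Plate 50 x 50 mm, 8 mm thick, from x = 50 to 100 mm; flat tang 16 mm wide, 8 mm thick, from x = -23 to 50 mm; upright yellow grip 44 mm long (x), 10 mm wide (y), its top 32 mm above the underside.
- shim_grip (a point): Middle of the shim's yellow upright grip, 19 mm above the shim's underside; axes as shim. The grip is 10 mm wide along y.
- shim_plate (a point): Centre of the top of the shim's plate, 75 mm from the grip; axes as shim.
- jar_white: Bystander: jar with white lid, 45 mm across, 56 mm high, 35 mm before the slab's edge on the other side of the foot from the pry stand; origin at its underside.
- jar_blue: Bystander: jar with blue lid, 49 mm across, 63 mm high; origin at its underside. It and the shim may have changed places.
- beaker: Bystander: glass beaker, 52 mm across, 70 mm high; origin at its underside.
Mind the look-alikes: they are no part of the job. There is more than one size of the shim; the one meant has the size given above.

How it is judged:
By the outcome, as a careful person would: the job done as asked, in the order asked, and still so for the second after the job is handed in, with the robot touching nothing.
It also fails if it takes over 72 s, if anything falls off the work surface, if the arm or the gripper's body presses on something with over 40 N, if the wrist force passes 120 N, or if a joint passes its speed limit or range.

## Working session

There is one attempt and no reset: what is moved stays moved. The work goes in short steps, Python scripts to look and compute and a tool call to move; the robot and the scene stay as the last step left them, time stands still between calls to the robot, and variables do not carry over. Pictures are saved under pics/ and viewed, at most 10 in all, crops included, and the job is handed in when it is done.

Besides the shell and the picture viewer there is one more tool, called after ">>>" in YAML: its name, and indented under it one key for each argument. drive_tool: Moves the arm, as the interface text tells. Its arguments: {"type":"object","properties":{"rows":{"type":"array"},"newtons":{"type":"number"}},"required":["rows"]}

```bash
mkdir -p pics
python3 - <<'E'
from plant import sensors,cams,r
import cv2,numpy as np
for n in("top","side"):
    c=cams.capture(n); cv2.imwrite(f"pics/{n}0.png",c["pixels"][...,::-1]); print(n,c["intrinsics"],c["eye"],c["orientation"],[k for k in c])
print(sensors.get_state(),r.tip_reach)
E
```

```text
top [[473.56632833   0.         318.81157179]
 [  0.         473.56632833 241.96166809]
 [  0.           0.           1.        ]] [ 0.29889462 -0.01705873  1.50664888] [  6.92505853   0.88491609 -91.5708101 ] ['pixels', 'intrinsics', 'eye', 'orientation']
side [[437.81359065   0.         322.83882987]
 [  0.         437.81359065 240.02351258]
 [  0.           0.           1.        ]] [ 0.35768184 -0.87863891  0.83575605] [ 4.85087087e+01 -3.40520235e-02 -8.58933924e+00] ['pixels', 'intrinsics', 'eye', 'orientation']
{'time_s': 0.1, 'joints': array([ 8.81849030e+01,  2.05872594e+01,  6.37425060e-01, -1.85774779e-02,
       -7.01334627e+01, -1.65046699e+01]), 'qd': array([-0.04751193, -0.10202516,  0.14215969,  0.02309996, -0.03674767,
        0.05061191]), 'joint_torque': array([-1.31723857e-03, -5.84161162e+01,  2.93752581e+01,  7.01555282e+00,
        1.02000209e-02, -5.51321727e-05]), 'tcp_pos': array([0.2120805 , 0.64038353, 0.24470236]), 'eef_rot': array([ 1.79915173e+02, -6.92126171e-03, -1.83260877e+01]), 'contact_force': array([-0.15868672,  0.32469518, -0.52000641]), 'moment': array([ 0.02869209, -0.00262959, -0.00711268]), 'gripper_force': 0.0, 'gripper_width': 0.08761414724280302} 0.019
```

View pics/top0.png

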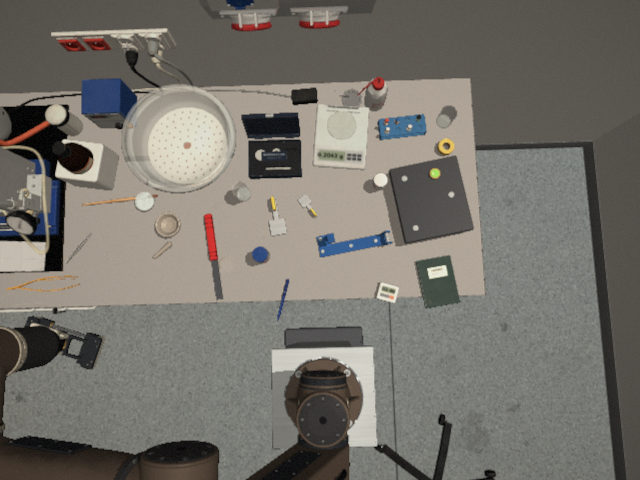

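View pics/side0.png

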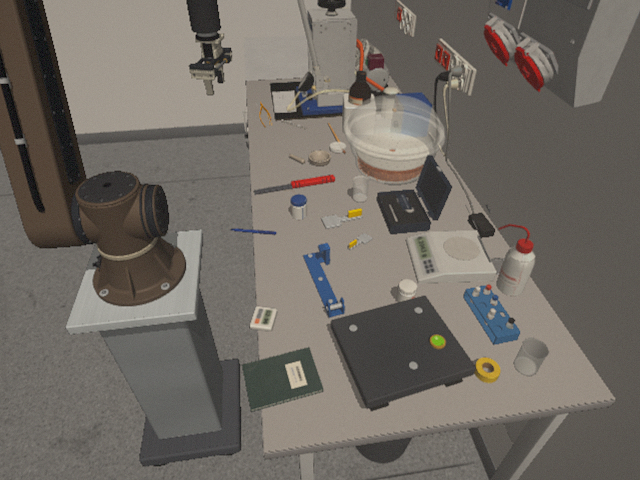

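Top view: slab is at about (430,200), stand from (325,242) to (390,238), bar grip at (210,235) with its tip at (219,297), and the large shim at (277,218). The blue jar is at (260,255), the beaker at (243,192) and the white jar at (381,180). Next I'll measure these.

```bash
cat > h.py <<'E'
import numpy as np,cv2
from scipy.spatial.transform import Rotation as Ro
from plant import sensors,cams,r
def cap(n):
    c=cams.capture(n); c["R"]=Ro.from_euler("xyz",c["orientation"],degrees=True).as_matrix(); c["hsv"]=cv2.cvtColor(c["pixels"],cv2.COLOR_RGB2HSV); return c
def ray(c,uv):
    K=c["intrinsics"]; d=np.array([(uv[0]-K[0,2])/K[0,0],-(uv[1]-K[1,2])/K[1,1],-1.]); return np.array(c["eye"]),c["R"]@d
def onz(c,uv,z):
    e,d=ray(c,uv); return (e+d*(z-e[2])/d[2])[:2]
def proj(c,p):
    q=c["R"].T@(np.asarray(p,float)-c["eye"]); K=c["intrinsics"]; return K[0,2]+K[0,0]*q[0]/-q[2],K[1,2]-K[1,1]*q[1]/-q[2]
def mask(c,lo,hi,box):
    m=cv2.inRange(c["hsv"],np.array(lo),np.array(hi)); o=np.zeros_like(m); x0,y0,x1,y1=box; o[y0:y1,x0:x1]=m[y0:y1,x0:x1]; return o
def pts(c,m,z):
    v,u=np.nonzero(m); return np.array([onz(c,p,z) for p in zip(u,v)])
def rect(P):
    (cx,cy),(w,h),a=cv2.minAreaRect((P*1000).astype(np.float32)); 
    if w<h: w,h,a=h,w,a+90
    return np.round([cx,cy,w,h,a],1)
def pca(P):
    m=P.mean(0); w,v=np.linalg.eigh(np.cov((P-m).T)); return np.round(m*1000,1),np.round(np.degrees(np.arctan2(v[1,1],v[0,1]))%180,2)
E
python3 - <<'E'
from h import *
t=cap("top"); s=cap("side")
def show(n,c,m,z):
    P=pts(c,m,z); print(n,len(P),rect(P),*pca(P))
red=lambda c,b:mask(c,(0,150,80),(8,255,255),b)|mask(c,(172,150,80),(180,255,255),b)
show("grip top",t,red(t,(195,205,225,265)),.018)
show("grip side",s,red(s,(285,170,345,195)),.014)
show("blade",t,mask(t,(0,0,0),(180,255,125),(205,262,228,302)),.006)
show("stand",t,mask(t,(100,120,40),(130,255,255),(312,228,395,262)),.006)
show("slab",t,mask(t,(0,0,0),(180,255,75),(383,150,476,248)),.055)
yel=lambda c,b:mask(c,(20,150,100),(35,255,255),b)
show("yel top",t,yel(t,(265,190,285,212)),.030)
show("yel side",s,yel(s,(343,205,366,220)),.022)
show("yel small",t,yel(t,(295,190,320,220)),.030)
show("plate",t,mask(t,(0,0,150),(180,40,255),(264,212,292,240)),.008)
show("jar blue",t,mask(t,(100,120,40),(130,255,255),(248,243,275,268)),.063)
show("jar white",t,mask(t,(0,0,190),(180,40,255),(370,170,390,190)),.056)
a=cv2.resize(t["pixels"][160:265,200:330],(780,630-0),interpolation=cv2.INTER_CUBIC)[:600]
b=cv2.resize(t["pixels"][150:262,310:480],(800,527),interpolation=cv2.INTER_CUBIC)
d=cv2.resize(s["pixels"][230:420,295:480],(584,600),interpolation=cv2.INTER_CUBIC)
for n,i in zip("abd",(a,b,d)): cv2.imwrite(f"pics/{n}1.png",i[...,::-1])
E
```

```text
grip top 347 [507.7 345.7 147.9  24.2   7.5] [507.2 345.6] 7.7
grip side 287 [509.1 339.7 148.7  38.8   7.6] [508.1 339.6] 7.75
blade 271 [369.7 329.3 119.1  23.2   7.7] [369. 329.] 7.95
stand 754 [ 486.  -110.3  229.9   65.    99.5] [472.4 -92.1] 94.5
slab 484 [ 602.  -308.8  272.1  260.1  100.9] [ 593.1 -277.5] 19.51
yel top 34 [607.4 143.4  40.    8.4   8.4] [607.4 143.3] 10.51
yel side 96 [609.2 140.7  49.6  32.3   9. ] [609.5 140.4] 29.74
yel small 9 [574.9  16.6  23.1   2.5  34.9] [574.9  16.6] 34.46
plate 746 [538.7 132.2  88.4  87.  178.8] [538.5 131.1] 23.22
jar blue 164 [442.9 183.4  43.3  40.  179.2] [442.9 183.1] 172.75
jar white 141 [ 667.  -196.4   41.7   37.5  177.6] [ 668.1 -196.9] 3.77
```

View pics/b1.png

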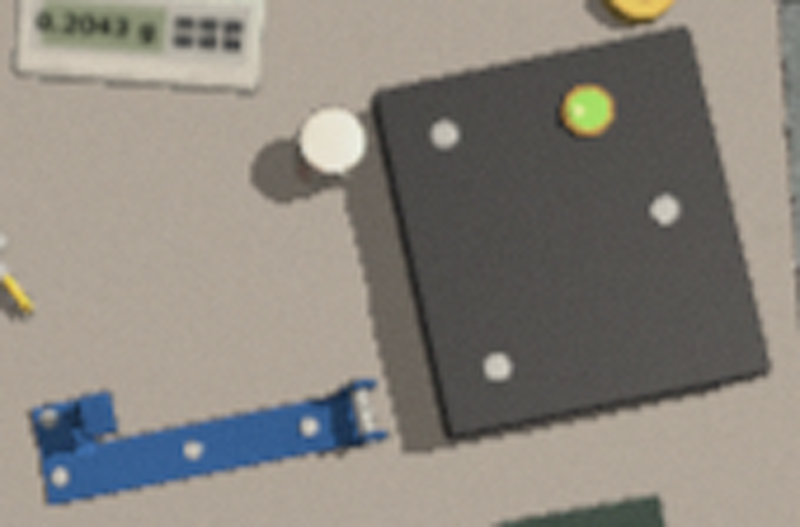

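View pics/d1.png

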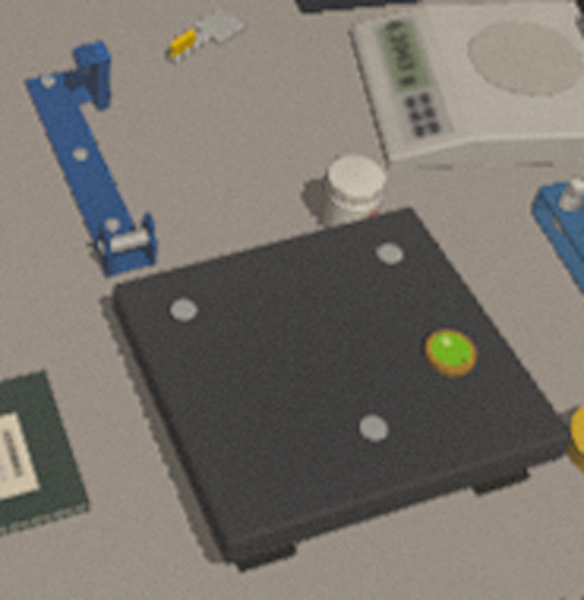

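Crop views: the pin is at crop (365,412) in the top crop. The base screws are at (60,476), (193,450) and (310,427), and the slab's front edge runs (375,95) to (447,437). The hook reaches over from the +y side. I'll refine the stand axis, slab edge and shim.

Run:
```python
from h import *
t=cap("top"); s=cap("side")
def cents(c,m,z,mn=3):
    n,l,st,ce=cv2.connectedComponentsWithStats(m)
    for i in range(1,n):
        if st[i,4]>=mn: print("   ",st[i,4],ce[i].round(1),(onz(c,ce[i],z)*1000).round(1))
up=4
def big(c,b):
    x0,y0,x1,y1=b; return cv2.resize(c["hsv"][y0:y1,x0:x1],None,fx=up,fy=up,interpolation=cv2.INTER_CUBIC)
# stand base screws, pin
print("top whites"); cents(t,mask(t,(0,0,120),(180,90,255),(318,235,388,256)),.006,2)
print("pin"); cents(t,mask(t,(0,0,140),(180,90,255),(382,230,391,245)),.034,2)
sm=mask(t,(100,110,40),(130,255,255),(337,228,378,262)); P=pts(t,sm,.006); print("base mid",rect(P),*pca(P))
# slab
m=mask(t,(0,0,0),(180,255,80),(383,150,476,248)); m=cv2.morphologyEx(m,cv2.MORPH_OPEN,np.ones((3,3)))
print("V",t["hsv"][200,400:470:10,2],t["hsv"][215,375:400,2])
n,l,st,ce=cv2.connectedComponentsWithStats(m); i=1+np.argmax(st[1:,4]); P=pts(t,(l==i)*255,.054); print("slab",len(P),rect(P))
# side pin & screws
print("side whites"); cents(s,mask(s,(0,0,120),(180,90,255),(300,245,345,318)),.006,3)
# shim
m=mask(t,(0,0,185),(180,60,255),(264,205,292,240)); print("shim"); cents(t,m,.008,20)
n,l,st,ce=cv2.connectedComponentsWithStats(m); i=1+np.argmax(st[1:,4]); print(rect(pts(t,(l==i)*255,.008)))
print("bench V",t["hsv"][225,290:300,2],t["hsv"][222,277])
# bar tip
print("bar row"); m=mask(t,(0,0,0),(180,255,125),(205,262,228,302)); v,u=np.nonzero(m); print(onz(t,(u[v==v.max()].mean(),v.max()),.0055),v.max())
print("beaker", onz(t,(243,192),.035))
```

```text
top whites
    18 [320.1 236.4] [499.6  -3.5]
    194 [348.  237.5] [493.4 -92.5]
    13 [386.5 237.4] [ 490.1 -215. ]
    15 [375.4 240.4] [ 481.5 -179.4]
    14 [350.5 245.3] [468.1 -99.5]
    357 [366.9 251.6] [ 446.3 -150.7]
    2 [318.  246.5] [467.3   4.1]
    10 [318.3 252.2] [449.    3.6]
    15 [322.5 250.9] [452.8  -9.7]
pin
    53 [387.7 235.1] [ 493.6 -215.5]
    2 [389.5 244. ] [ 465.5 -219.8]
base mid [ 472.  -120.4  136.7   32.    99.7] [ 471.4 -118.6] 100.54
V [76 80 82 80 83 83 85] [175 174 174 177 175 175 175 175 176 176 171 174 174 132 106 108 110 107
 105 106 105 106 106  70  41]
slab 1301 [ 591.8 -306.5  238.7  132.1    9.7]
side whites
    1141 [308.8 287.6] [ 435.6 -126.7]
    959 [335.8 273.2] [512.4 -86.8]
    19 [320.1 278.4] [468.7 -99.2]
    31 [338.5 315.9] [ 494.5 -227.7]
shim
    237 [277.4 224.6] [541.4 132.2]
[554.1 134.6  82.4  45.2   9.7]
bench V [173 173 173 171 171 175 173 172 174 172] [ 24  18 196]
bar row
[0.30989126 0.32909249] 299
beaker [0.64523266 0.23734244]
```

View pics/a1.png

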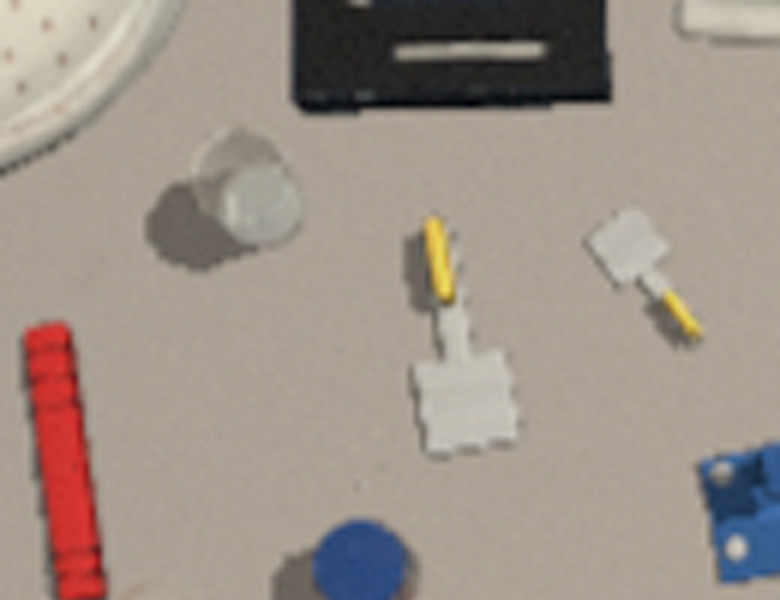

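>>> drive_tool:
  rows:
    - {"spin": 0.18,"y": -0.0,"z": 0.02}
    - {"spin": 0.36,"z": 0.04}
    - {"spin": 0.54,"z": 0.06}
    - {"spin": 0.72,"z": 0.08}

```text
invalid input
```

```bash
python3 -c "
from h import *
s=sensors.get_state();print({k:np.round(s[k],4) for k in('time_s','joints','tcp_pos','eef_rot','contact_force')})"
```

```text
{'time_s': np.float64(0.3), 'joints': array([ 8.81835e+01,  2.05626e+01,  6.67100e-01, -6.00000e-03,
       -7.01361e+01, -1.65085e+01]), 'tcp_pos': array([0.2122, 0.6406, 0.2452]), 'eef_rot': array([ 1.799681e+02, -3.600000e-03, -1.832710e+01]), 'contact_force': array([ 0.1703, -0.3953,  0.0193])}
```

>>> drive_tool:
  rows:
    - {"fingers": 1,"x": 0.05,"y": 0.043,"z": 0,"spin": 0.18}
    - {"fingers": 1,"x": 0.1,"y": 0.086,"z": 0,"spin": 0.36}
    - {"fingers": 1,"x": 0.15,"y": 0.129,"z": 0,"spin": 0.54}
    - {"fingers": 1,"x": 0.2,"y": 0.172,"z": 0,"spin": 0.72}

```text
time_s: 0.8
tcp_pos: [0.3416, 0.4246, 0.2457]
eef_rot: [-180.0, 0.0, -59.9]
contact_force: [1.1, 0.2, -0.2]
gripper_width: 0.0874
gripper_force: 0.0
```

```bash
python3 -c "
from h import *
s=sensors.get_state();print({k:np.round(s[k],4) for k in('time_s','joints','tcp_pos','eef_rot','contact_force')})
t=cap('top')
for p in((398,215),(389.7,170.2),(404.6,242.9)):print(onz(t,p,.021))"
```

```text
{'time_s': np.float64(0.8), 'joints': array([ 7.17963e+01,  8.29290e+00, -1.58148e+01,  7.10000e-03,
       -6.58702e+01, -4.16881e+01]), 'tcp_pos': array([0.3416, 0.4246, 0.2457]), 'eef_rot': array([-1.799792e+02,  9.800000e-03, -5.988890e+01]), 'contact_force': array([ 1.1167,  0.1741, -0.2235])}
[ 0.55873745 -0.25271867]
[ 0.70537124 -0.23307166]
[ 0.46902493 -0.26921659]
```

```bash
python3 -c "
from h import *
t=cap('top');s=cap('side')
for z in (.1,.15,.2):print(z,[onz(t,p,z).round(3) for p in((180,195),(210,187),(235,150))],[onz(s,p,z).round(3) for p in((352,150),(394,180),(344,122))])"
```

```text
0.1 [array([0.627, 0.418]), array([0.649, 0.327]), array([0.762, 0.25 ])] [array([0.645, 0.374]), array([0.734, 0.181]), array([0.656, 0.575])]
0.15 [array([0.615, 0.403]), array([0.636, 0.315]), array([0.746, 0.24 ])] [array([0.625, 0.288]), array([0.709, 0.109]), array([0.636, 0.476])]
0.2 [array([0.603, 0.387]), array([0.624, 0.302]), array([0.729, 0.231])] [array([0.606, 0.203]), array([0.683, 0.037]), array([0.615, 0.378])]
```

>>> drive_tool:
  rows:
    - {"fingers": 1,"x": 0.015,"y": -0.01,"z": 0.02,"spin": 0.18}
    - {"fingers": 1,"x": 0.03,"y": -0.02,"z": 0.04,"spin": 0.36}
    - {"fingers": 1,"x": 0.05,"y": -0.035,"z": 0.06,"spin": 0.54}
    - {"fingers": 1,"x": 0.07,"y": -0.05,"z": 0.08,"spin": 0.72}
    - {"fingers": 0.6,"x": 0.09,"y": -0.06,"z": 0.1,"spin": 0.9}
    - {"fingers": 0.2,"x": 0.11,"y": -0.075,"z": 0.12,"spin": 1.08}
    - {"fingers": 0.2,"x": 0.134,"y": -0.089,"z": 0.14,"spin": 1.26}
    - {"fingers": 0.2,"x": 0.134,"y": -0.089,"z": 0.14,"spin": 1.44}
    - {"fingers": 0.2,"x": 0.134,"y": -0.089,"z": 0.14,"spin": 1.62}
    - {"fingers": 0.2,"x": 0.134,"y": -0.089,"z": 0.14,"spin": 1.8}

```text
time_s: 2.2
tcp_pos: [0.4855, 0.3568, 0.1052]
eef_rot: [-180.0, -0.0, -163.0]
contact_force: [-0.7, -0.6, 0.2]
gripper_width: 0.0525
gripper_force: 0.0
```

>>> drive_tool:
  rows:
    - {"fingers": 0.2,"x": 0,"y": 0,"z": 0.02,"spin": 0.167}
    - {"fingers": 0.2,"x": 0,"y": 0,"z": 0.02,"spin": 0.167}

```text
time_s: 2.45
tcp_pos: [0.4846, 0.3559, 0.0841]
eef_rot: [-179.9, -0.1, -172.1]
contact_force: [0.2, 0.5, 0.2]
gripper_width: 0.0526
gripper_force: 0.0
```

>>> drive_tool:
  rows:
    - {"fingers": 0.2,"x": -0.006,"y": -0.013,"z": 0.02,"spin": 0}
    - {"fingers": 0.2,"x": -0.006,"y": -0.013,"z": 0.045,"spin": 0}
    - {"fingers": 0.2,"x": -0.006,"y": -0.013,"z": 0.063,"spin": 0}
    - {"fingers": 0.2,"x": -0.006,"y": -0.013,"z": 0.063,"spin": 0}
    - {"fingers": -1,"x": -0.006,"y": -0.013,"z": 0.063,"spin": 0}
    - {"fingers": -1,"x": -0.006,"y": -0.013,"z": 0.063,"spin": 0}
    - {"fingers": -1,"x": -0.006,"y": -0.013,"z": 0.063,"spin": 0}
    - {"fingers": -1,"x": -0.006,"y": -0.013,"z": 0.063,"spin": 0}
  newtons: 6

```text
time_s: 3.45
tcp_pos: [0.4934, 0.3441, 0.0232]
eef_rot: [180.0, 0.0, -172.3]
contact_force: [-0.6, -0.4, 3.6]
gripper_width: 0.0241
gripper_force: 6.0
```

>>> drive_tool:
  rows:
    - {"fingers": -1,"x": 0.0,"y": 0,"z": -0.01,"spin": 0}
    - {"fingers": -1,"x": 0.002,"y": 0,"z": -0.025,"spin": 0}
    - {"fingers": -1,"x": 0.006,"y": 0,"z": -0.04,"spin": 0}
    - {"fingers": -1,"x": 0.01,"y": 0,"z": -0.055,"spin": 0}
    - {"fingers": -1,"x": 0.015,"y": 0,"z": -0.07,"spin": 0}
    - {"fingers": -1,"x": 0.017,"y": 0,"z": -0.077,"spin": 0}
    - {"fingers": -1,"x": 0.017,"y": 0,"z": -0.077,"spin": 0}

```text
time_s: 4.32
tcp_pos: [0.4765, 0.342, 0.1004]
eef_rot: [179.9, 0.1, -172.3]
contact_force: [1.1, 0.4, -4.1]
gripper_width: 0.024
gripper_force: 6.0
```

Run:
```python
from h import *
s=cap("side"); cv2.imwrite("pics/s2.png",cv2.resize(s["pixels"][120:240,230:390],(800,600),interpolation=cv2.INTER_CUBIC)[...,::-1])
```

```text
(no output)
```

View pics/s2.png

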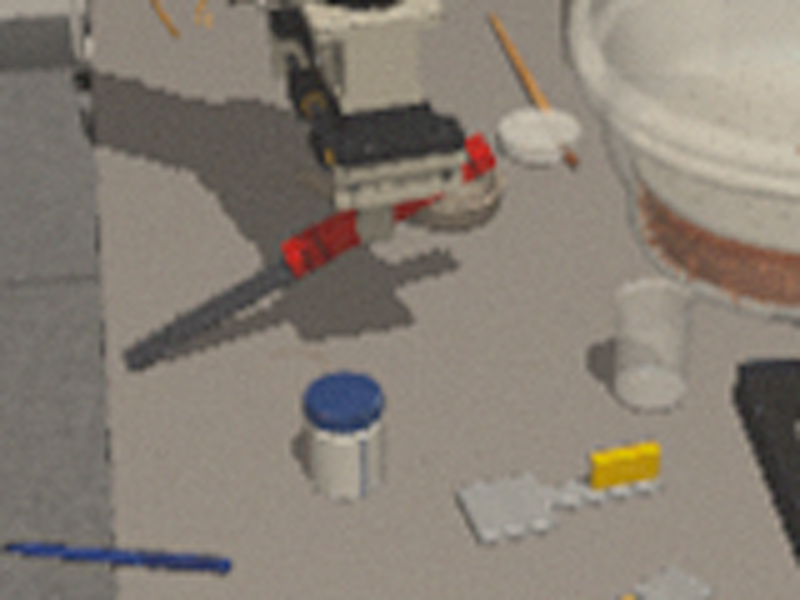

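Side crop: the bar is tilted tip-down about 24°, with its tip meeting its own shadow on the bench at crop (135,360). Now I'll tighten the grip and carry it.

>>> drive_tool:
  rows:
    - {"fingers": -1,"x": 0,"y": 0,"z": 0,"spin": 0}
    - {"fingers": -1,"x": 0,"y": 0,"z": -0.01,"spin": 0}
    - {"fingers": -1,"x": 0,"y": 0,"z": -0.03,"spin": 0}
    - {"fingers": -1,"x": 0,"y": 0,"z": -0.06,"spin": 0}
    - {"fingers": -1,"x": 0,"y": -0.01,"z": -0.09,"spin": 0}
    - {"fingers": -1,"x": 0.005,"y": -0.03,"z": -0.1,"spin": -0.08}
    - {"fingers": -1,"x": 0.01,"y": -0.065,"z": -0.1,"spin": -0.2}
    - {"fingers": -1,"x": 0.017,"y": -0.105,"z": -0.1,"spin": -0.35}
    - {"fingers": -1,"x": 0.024,"y": -0.15,"z": -0.1,"spin": -0.52}
    - {"fingers": -1,"x": 0.031,"y": -0.195,"z": -0.1,"spin": -0.7}
  newtons: 60

```text
time_s: 5.62
tcp_pos: [0.4714, 0.1427, 0.1998]
eef_rot: [180.0, -0.0, -131.8]
contact_force: [0.8, -0.0, -2.9]
gripper_width: 0.0236
gripper_force: 60.0
```

```bash
cat > go.py <<'E'
import sys
from h import *
# usage: go.py x y z yaw (mm,deg) -> shift in tool axes from the state now
s=sensors.get_state(); p=s["tcp_pos"]*1000; yaw=np.radians(s["eef_rot"][2]); X,Y,Z,W=map(float,sys.argv[1:5])
d=np.array([X,Y])-p[:2]; c,n=np.cos(yaw),np.sin(yaw)
print("now",p.round(1),s["eef_rot"].round(2),s["time_s"],"F",s["contact_force"].round(1),"w",s["gripper_width"]); print("x %.1f y %.1f z %.1f spin %.3f"%(d@[c,n],d@[n,-c],p[2]-Z,-np.radians((W-np.degrees(yaw)+180)%360-180)))
E
python3 go.py 465.4 -83.9 200 -80.4
```

```text
now [471.4 142.7 199.8] [ 1.7999e+02 -2.0000e-02 -1.3182e+02] 5.625 F [ 0.8 -0.  -2.9] w 0.023608604768679656
x 172.9 y -146.6 z -0.2 spin -0.897
```

>>> drive_tool:
  rows:
    - {"fingers": -1,"x": 0.03,"y": -0.025,"z": 0,"spin": -0.17}
    - {"fingers": -1,"x": 0.06,"y": -0.051,"z": 0,"spin": -0.34}
    - {"fingers": -1,"x": 0.09,"y": -0.076,"z": 0,"spin": -0.5}
    - {"fingers": -1,"x": 0.12,"y": -0.102,"z": 0,"spin": -0.64}
    - {"fingers": -1,"x": 0.145,"y": -0.123,"z": 0,"spin": -0.78}
    - {"fingers": -1,"x": 0.163,"y": -0.138,"z": 0,"spin": -0.86}
    - {"fingers": -1,"x": 0.173,"y": -0.147,"z": 0,"spin": -0.897}
    - {"fingers": -1,"x": 0.173,"y": -0.147,"z": 0,"spin": -0.897}
    - {"fingers": -1,"x": 0.173,"y": -0.147,"z": 0,"spin": -0.897}

```text
time_s: 6.75
tcp_pos: [0.4645, -0.0825, 0.1996]
eef_rot: [180.0, 0.0, -80.8]
contact_force: [-0.5, 0.3, -3.9]
gripper_width: 0.0233
gripper_force: 60.0
```

```bash
python3 go.py 465.4 -83.9 125 -80.4
python3 - <<'E'
from h import *
t=cap("top"); s=cap("side")
ux=np.array([.1668,-.986]); st=sensors.get_state(); tip=st["tcp_pos"]+np.r_[ux*.1643,-.0995]; print("pred tip",tip,proj(t,tip),proj(s,tip))
a=cv2.resize(t["pixels"][190:265,320:420],(400,300),interpolation=cv2.INTER_CUBIC)
b=cv2.resize(s["pixels"][190:340,280:380],(400,600),interpolation=cv2.INTER_CUBIC)
o=np.zeros((600,800,3),np.uint8); o[:300,:400]=a; o[:,400:]=b; cv2.imwrite("pics/c3.png",o[...,::-1])
E
```

```text
now [464.5 -82.5 199.6] [ 1.7999e+02  1.0000e-02 -8.0830e+01] 6.75 F [-0.5  0.3 -3.9] w 0.023306218420240905
x 1.5 y -0.6 z 74.6 spin -0.008
pred tip [ 0.49203328 -0.24426301  0.10013118] (np.float64(400.2131209209285), np.float64(232.37199977061763)) (np.float64(339.7985191553098), np.float64(295.0437007378713))
```

View pics/c3.png

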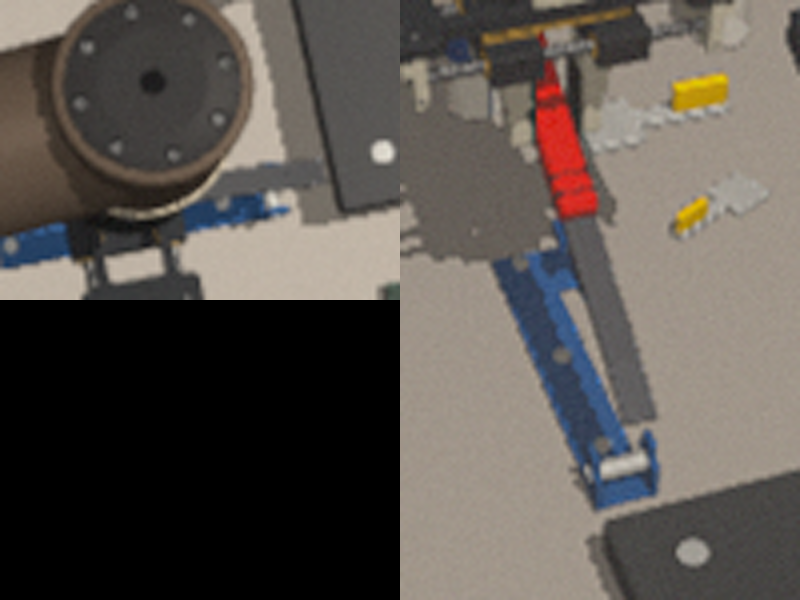

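Combined view: the tip shows at side pixel (340,294.5) and top pixel (400.5,233). Prediction was (339.8,295) and (400.2,232.4), so it agrees. Next I'll check the pin in the side view.

Run:
```python
from h import *
s=cap("side")
m=mask(s,(0,0,110),(180,70,255),(329,300,344,312)); n,l,st,ce=cv2.connectedComponentsWithStats(m)
for i in range(1,n): print(st[i],ce[i],onz(s,ce[i],.032))
print(proj(s,(.487,-.2114,.032)))
```

```text
[331 300   2   2   3] [331.66666667 300.66666667] [ 0.48203983 -0.20013773]
[330 300  13  10  72] [335.73611111 305.13888889] [ 0.48931143 -0.21523348]
(np.float64(334.5023400830815), np.float64(304.0172218494954))
```

>>> drive_tool:
  rows:
    - {"fingers": -1,"x": 0.003,"y": -0.0014,"z": 0.02,"spin": -0.008}
    - {"fingers": -1,"x": 0.003,"y": -0.0014,"z": 0.045,"spin": -0.008}
    - {"fingers": -1,"x": 0.003,"y": -0.0014,"z": 0.065,"spin": -0.008}
    - {"fingers": -1,"x": 0.003,"y": -0.0014,"z": 0.077,"spin": -0.008}
    - {"fingers": -1,"x": 0.003,"y": -0.0014,"z": 0.077,"spin": -0.008}

```text
time_s: 7.52
tcp_pos: [0.4662, -0.0853, 0.1221]
eef_rot: [179.9, -0.0, -80.3]
contact_force: [0.0, -0.8, -3.7]
gripper_width: 0.0235
gripper_force: 60.0
```

```bash
python3 go.py 472.6 -122 101 -80.4
python3 - <<'E'
from h import *
s=cap("side")
b=cv2.resize(s["pixels"][250:350,280:400],(720,600),interpolation=cv2.INTER_CUBIC); cv2.imwrite("pics/c4.png",b[...,::-1])
E
```

```text
now [466.2 -85.3 122.1] [ 1.7991e+02 -1.0000e-02 -8.0290e+01] 7.525 F [ 0.  -0.8 -3.7] w 0.023483859088819975
x 37.3 y -0.1 z 21.1 spin 0.002
```

View pics/c4.png

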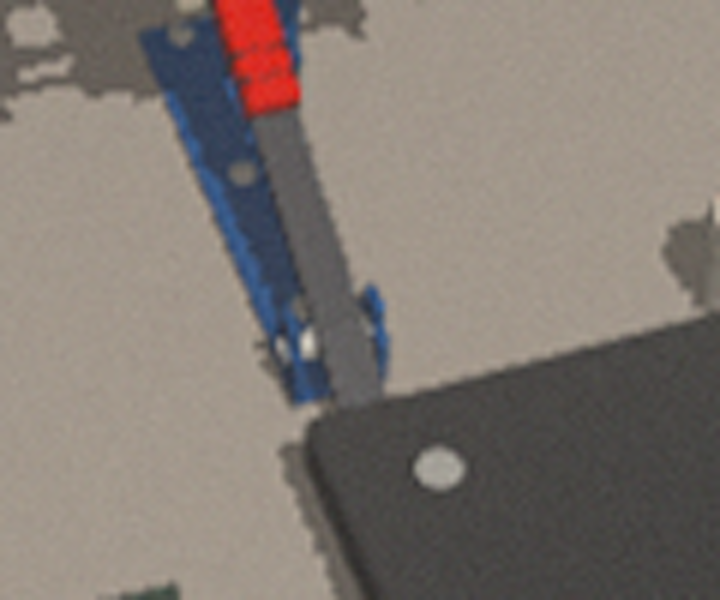

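Side crop: the blade lies between the cheeks (pin visible at (308,345), right cheek at (375,320)), sitting a bit to the right. I'll shift it 2 mm and slide it in.

>>> drive_tool:
  rows:
    - {"fingers": -1,"x": 0,"y": 0.002,"z": 0.002,"spin": 0}
    - {"fingers": -1,"x": 0.008,"y": 0.002,"z": 0.006,"spin": 0}
    - {"fingers": -1,"x": 0.016,"y": 0.002,"z": 0.011,"spin": 0}
    - {"fingers": -1,"x": 0.024,"y": 0.002,"z": 0.0145,"spin": 0}
    - {"fingers": -1,"x": 0.031,"y": 0.002,"z": 0.018,"spin": 0}
    - {"fingers": -1,"x": 0.038,"y": 0.002,"z": 0.0205,"spin": 0}
    - {"fingers": -1,"x": 0.038,"y": 0.002,"z": 0.0205,"spin": 0}

```text
time_s: 8.45
tcp_pos: [0.4709, -0.1239, 0.1018]
eef_rot: [180.0, -0.0, -80.4]
contact_force: [0.6, -1.0, -3.2]
gripper_width: 0.0238
gripper_force: 60.0
```

Run:
```python
from h import *
s=cap("side"); st=sensors.get_state(); print(st["contact_force"],st["moment"],st["tcp_pos"])
b=cv2.resize(s["pixels"][250:350,280:400],(720,600),interpolation=cv2.INTER_CUBIC); cv2.imwrite("pics/c5.png",b[...,::-1])
```

```text
[ 0.87685675 -1.0076597  -3.25928612] [-0.34112811 -0.05272059  0.04117609] [ 0.47080884 -0.12362933  0.10188978]
```

View pics/c5.png

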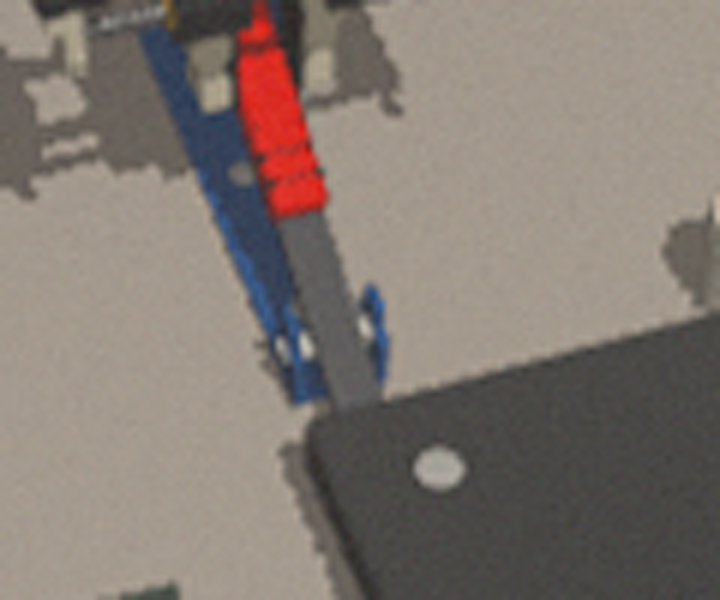

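Bar is in: pin visible on both sides, slab unmoved, low force. Levering down now.

>>> drive_tool:
  rows:
    - {"fingers": -1,"x": -0.004,"y": 0,"z": 0.007,"spin": 0}
    - {"fingers": -1,"x": -0.0085,"y": 0,"z": 0.015,"spin": 0}
    - {"fingers": -1,"x": -0.012,"y": 0,"z": 0.0225,"spin": 0}
    - {"fingers": -1,"x": -0.015,"y": 0,"z": 0.03,"spin": 0}
    - {"fingers": -1,"x": -0.017,"y": 0,"z": 0.0375,"spin": 0}
    - {"fingers": -1,"x": -0.018,"y": 0,"z": 0.045,"spin": 0}
    - {"fingers": -1,"x": -0.0185,"y": 0,"z": 0.049,"spin": 0}
    - {"fingers": -1,"x": -0.0185,"y": 0,"z": 0.052,"spin": 0}
    - {"fingers": -1,"x": -0.0185,"y": 0,"z": 0.052,"spin": 0}
  newtons: 30

```text
time_s: 9.62
tcp_pos: [0.4688, -0.1049, 0.051]
eef_rot: [-179.9, -0.1, -80.3]
contact_force: [-2.6, -3.6, 12.8]
gripper_width: 0.0239
gripper_force: 30.0
```

Run:
```python
from h import *
s=cap("side"); t=cap("top"); st=sensors.get_state(); print(st["contact_force"],st["moment"],st["tcp_pos"],st["eef_rot"])
a=cv2.resize(t["pixels"][190:265,310:410],(400,300),interpolation=cv2.INTER_CUBIC)
b=cv2.resize(s["pixels"][230:330,290:357],(400,597),interpolation=cv2.INTER_CUBIC)
o=np.zeros((600,800,3),np.uint8); o[:300,:400]=a; o[:597,400:]=b; cv2.imwrite("pics/c6.png",o[...,::-1])
# slab screws in side view
m=mask(s,(0,0,140),(180,60,255),(340,300,440,375)); n,l,q,ce=cv2.connectedComponentsWithStats(m)
print([(q[i,4],ce[i].round(1)) for i in range(1,n) if 15<q[i,4]<200])
```

```text
[-1.98378073 -3.53784872 10.97715283] [-1.43490225  0.61538467 -0.1923427 ] [ 0.46882708 -0.1048967   0.05112471] [-1.79889336e+02 -5.25103962e-02 -8.02500076e+01]
[(np.int32(26), array([437.6, 302.5])), (np.int32(37), array([419.9, 305.7])), (np.int32(43), array([353.8, 323.6])), (np.int32(47), array([341.7, 369.6])), (np.int32(50), array([414.1, 366.1]))]
```

View pics/c6.png

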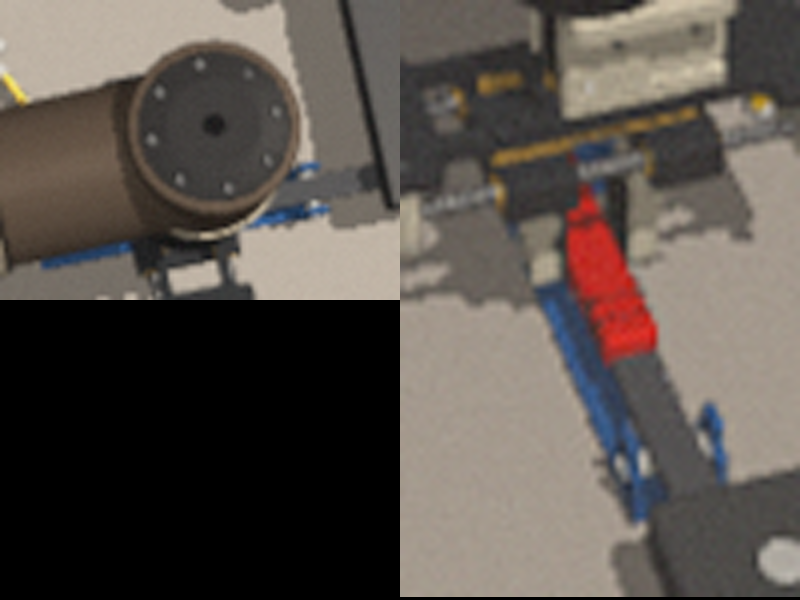

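The slab is raised (screw now at side (353.8,323.6)), force about 12 N, and the bar rests on the pin between the cheeks. Swinging the grip under the hook.

>>> drive_tool:
  rows:
    - {"fingers": -1,"x": 0,"y": -0.002,"z": 0.001,"spin": 0.015}
    - {"fingers": -1,"x": 0,"y": -0.005,"z": 0.001,"spin": 0.04}
    - {"fingers": -1,"x": 0,"y": -0.008,"z": 0.001,"spin": 0.065}
    - {"fingers": -1,"x": 0,"y": -0.0105,"z": 0.001,"spin": 0.09}
    - {"fingers": -1,"x": 0,"y": -0.012,"z": 0.001,"spin": 0.1}
    - {"fingers": -1,"x": 0,"y": -0.012,"z": 0.001,"spin": 0.1}

```text
time_s: 10.48
tcp_pos: [0.4796, -0.1032, 0.0498]
eef_rot: [180.0, -0.1, -85.9]
contact_force: [-3.5, -4.3, 10.7]
gripper_width: 0.0234
gripper_force: 30.1
```

```bash
python3 go.py 468.8 -104.9 55 -80.4
python3 - <<'E'
from h import *
s=cap("side"); t=cap("top"); 
b=cv2.resize(s["pixels"][230:320,285:375],(600,600),interpolation=cv2.INTER_CUBIC); cv2.imwrite("pics/c7.png",b[...,::-1])
E
```

```text
now [ 479.6 -103.2   49.8] [ 1.7999e+02 -7.0000e-02 -8.5940e+01] 10.475 F [-3.5 -4.3 10.7] w 0.02337669236192752
x 1.0 y 10.9 z -5.2 spin -0.097
```

>>> drive_tool:
  rows:
    - {"fingers": -1,"x": 0,"y": -0.001,"z": -0.001,"spin": 0.01}
    - {"fingers": -1,"x": 0,"y": -0.001,"z": -0.002,"spin": 0.01}
    - {"fingers": -1,"x": 0,"y": -0.001,"z": -0.0035,"spin": 0.01}
    - {"fingers": -1,"x": 0,"y": -0.001,"z": -0.005,"spin": 0.01}
    - {"fingers": -1,"x": 0,"y": -0.001,"z": -0.005,"spin": 0.01}

```text
time_s: 11.2
tcp_pos: [0.4797, -0.1029, 0.054]
eef_rot: [179.9, -0.0, -86.6]
contact_force: [-3.8, -3.9, 3.0]
gripper_width: 0.0237
gripper_force: 30.2
```

>>> drive_tool:
  rows:
    - {"fingers": -1,"x": 0,"y": 0,"z": -0.001,"spin": 0}
    - {"fingers": -1,"x": 0,"y": 0,"z": -0.002,"spin": 0}
    - {"fingers": -1,"x": 0,"y": 0,"z": -0.002,"spin": 0}

```text
time_s: 11.58
tcp_pos: [0.4799, -0.1029, 0.0558]
eef_rot: [179.9, 0.0, -86.6]
contact_force: [-3.0, -2.6, 1.2]
gripper_width: 0.0238
gripper_force: 30.0
```

>>> drive_tool:
  rows:
    - {"fingers": -0.2,"x": 0,"y": 0,"z": 0,"spin": 0}
    - {"fingers": -0.2,"x": 0,"y": 0,"z": 0,"spin": 0}
    - {"fingers": -0.2,"x": 0,"y": 0,"z": 0,"spin": 0}
    - {"fingers": 0,"x": 0,"y": 0,"z": -0.02,"spin": 0}
    - {"fingers": 0,"x": 0,"y": 0,"z": -0.06,"spin": 0}
    - {"fingers": 0,"x": 0,"y": 0,"z": -0.12,"spin": 0}

```text
time_s: 12.32
tcp_pos: [0.4798, -0.1029, 0.1762]
eef_rot: [179.8, -0.0, -86.6]
contact_force: [1.9, 0.5, 0.7]
gripper_width: 0.0438
gripper_force: 0.0
```

```bash
cat > scr.py <<'E'
from h import *
def screws(s,pr=True):
    m=mask(s,(0,0,140),(180,60,255),(330,300,440,375)); n,l,q,ce=cv2.connectedComponentsWithStats(m)
    return [(q[i,4],*ce[i].round(1)) for i in range(1,n) if 15<q[i,4]<200]
def red(c,b): return mask(c,(0,150,60),(8,255,255),b)|mask(c,(172,150,60),(180,255,255),b)
if __name__=="__main__":
    s=cap("side"); print(screws(s)); st=sensors.get_state(); print(st["time_s"],st["tcp_pos"].round(4),st["eef_rot"].round(2),st["contact_force"].round(1),st["gripper_width"])
    t=cap("top"); P=pts(t,red(t,(300,215,390,265)),.052); print("red top",len(P), rect(P) if len(P)>5 else "")
    P=pts(s,red(s,(290,220,350,310)),.05); print("red side",len(P),rect(P) if len(P)>5 else "")
E
python3 scr.py; python3 go.py 607.4 143.3 150 -172
```

```text
[(np.int32(34), np.float64(437.3), np.float64(303.0)), (np.int32(37), np.float64(419.7), np.float64(306.4)), (np.int32(43), np.float64(353.7), np.float64(324.0)), (np.int32(48), np.float64(413.7), np.float64(365.8))]
12.375 [ 0.4843 -0.1032  0.1853] [-1.7944e+02 -9.0000e-02 -8.6520e+01] [ 4.1 -0.3  8.2] 0.04329769406556731
red top 119 [480.7 -90.1 146.9  23.7  96.7]
red side 350 [479.3 -97.  153.6  23.9  94.3]
now [ 484.6 -102.8  182.5] [-1.7935e+02 -2.0000e-02 -8.6550e+01] 12.425 F [ 1.8 -0.  -0.1] w 0.0435428623487743
x -238.2 y -137.4 z 32.5 spin 1.491
```

>>> drive_tool:
  rows:
    - {"fingers": 0,"x": -0.03,"y": -0.017,"z": 0,"spin": 0.16}
    - {"fingers": 0,"x": -0.065,"y": -0.037,"z": 0,"spin": 0.34}
    - {"fingers": 0,"x": -0.1,"y": -0.058,"z": 0,"spin": 0.52}
    - {"fingers": 0,"x": -0.135,"y": -0.078,"z": 0,"spin": 0.7}
    - {"fingers": 0,"x": -0.17,"y": -0.1,"z": 0,"spin": 0.88}
    - {"fingers": 0,"x": -0.205,"y": -0.12,"z": 0.02,"spin": 1.06}
    - {"fingers": 0,"x": -0.225,"y": -0.132,"z": 0.04,"spin": 1.24}
    - {"fingers": 0,"x": -0.239,"y": -0.139,"z": 0.06,"spin": 1.38}
    - {"fingers": 0,"x": -0.239,"y": -0.139,"z": 0.06,"spin": 1.46}
    - {"fingers": 0,"x": -0.239,"y": -0.139,"z": 0.06,"spin": 1.46}

```text
time_s: 13.68
tcp_pos: [0.6054, 0.1442, 0.1157]
eef_rot: [-180.0, -0.0, -170.2]
contact_force: [0.1, 0.4, 0.2]
gripper_width: 0.0438
gripper_force: 0.0
```

```bash
python3 go.py 608.5 143.7 28 -170.3
```

```text
now [605.4 144.2 115.7] [-1.7999e+02 -1.0000e-02 -1.7022e+02] 13.675 F [0.1 0.4 0.2] w 0.04382715781155573
x -2.9 y -1.0 z 87.7 spin 0.001
```

>>> drive_tool:
  rows:
    - {"fingers": 0,"x": -0.003,"y": -0.001,"z": 0.04,"spin": 0}
    - {"fingers": 0,"x": -0.003,"y": -0.001,"z": 0.07,"spin": 0}
    - {"fingers": 0,"x": -0.003,"y": -0.001,"z": 0.087,"spin": 0}
    - {"fingers": 0,"x": -0.003,"y": -0.001,"z": 0.087,"spin": 0}
    - {"fingers": -1,"x": -0.003,"y": -0.001,"z": 0.087,"spin": 0}
    - {"fingers": -1,"x": -0.003,"y": -0.001,"z": 0.087,"spin": 0}
    - {"fingers": -1,"x": -0.003,"y": -0.001,"z": 0.087,"spin": 0}
    - {"fingers": -1,"x": -0.003,"y": -0.001,"z": 0.087,"spin": 0}
  newtons: 40

```text
time_s: 14.68
tcp_pos: [0.6087, 0.1435, 0.0296]
eef_rot: [180.0, 0.0, -170.3]
contact_force: [-2.8, 2.6, 3.8]
gripper_width: 0.0097
gripper_force: 40.2
```

>>> drive_tool:
  rows:
    - {"fingers": -1,"x": 0,"y": 0,"z": 0,"spin": 0}
    - {"fingers": -1,"x": 0,"y": 0,"z": -0.02,"spin": 0}
    - {"fingers": -1,"x": 0,"y": 0,"z": -0.05,"spin": 0}
    - {"fingers": -1,"x": 0,"y": 0,"z": -0.09,"spin": 0}
    - {"fingers": -1,"x": 0,"y": 0,"z": -0.1,"spin": 0}
    - {"fingers": -1,"x": 0,"y": 0,"z": -0.1,"spin": 0}

```text
time_s: 15.42
tcp_pos: [0.6084, 0.1435, 0.1293]
eef_rot: [180.0, 0.0, -170.3]
contact_force: [-0.0, 0.6, -1.7]
gripper_width: 0.0095
gripper_force: 40.0
```

```bash
cat > shim.py <<'E'
from scr import *
s=cap("side");t=cap("top");st=sensors.get_state();p=st["tcp_pos"];y=np.radians(st["eef_rot"][2]);ax=np.array([np.cos(y),np.sin(y)]);print(p,st["eef_rot"],st["gripper_width"])
under=p[2]-.028
for n,c in(("side",s),("top",t)):
    q=np.r_[p[:2]+ax*.075,under+.008]; u,v=map(int,proj(c,q)); print(n,"pred plate px",proj(c,q))
    m=mask(c,(0,0,180),(180,70,255),(max(u-22,0),max(v-22,0),u+22,v+22))
    k,l,qq,ce=cv2.connectedComponentsWithStats(m)
    for i in range(1,k):
        if qq[i,4]>60: P=pts(c,(l==i)*255,under+.008); print("  ",qq[i],ce[i].round(1),rect(P)-np.r_[p[:2]*1000,0,0,np.degrees(y)].round(1), "along",((rect(P)[:2]/1000-p[:2])@ax*1000).round(1))
E
python3 shim.py
```

```text
[0.60757514 0.14304929 0.12763261] [-1.79984166e+02 -1.19577764e-01 -1.70293574e+02] 0.009564154032425333
side pred plate px (np.float64(330.848709236494), np.float64(193.4207773813855))
top pred plate px (np.float64(274.6802444403492), np.float64(221.93703069652372))
   [ 252  199   44   44 1129] [281.4 223. ] [-69.6  -9.3 130.6 128.7 349.1] along 70.2
```

>>> drive_tool:
  rows:
    - {"fingers": -1,"x": 0.01,"y": -0.025,"z": 0,"spin": -0.16}
    - {"fingers": -1,"x": 0.022,"y": -0.06,"z": 0,"spin": -0.34}
    - {"fingers": -1,"x": 0.034,"y": -0.095,"z": 0,"spin": -0.52}
    - {"fingers": -1,"x": 0.046,"y": -0.13,"z": 0,"spin": -0.7}
    - {"fingers": -1,"x": 0.058,"y": -0.165,"z": 0,"spin": -0.88}
    - {"fingers": -1,"x": 0.07,"y": -0.2,"z": 0,"spin": -1.06}
    - {"fingers": -1,"x": 0.08,"y": -0.23,"z": 0,"spin": -1.24}
    - {"fingers": -1,"x": 0.0875,"y": -0.25,"z": 0,"spin": -1.42}
    - {"fingers": -1,"x": 0.0875,"y": -0.25,"z": 0,"spin": -1.569}
    - {"fingers": -1,"x": 0.0875,"y": -0.25,"z": 0,"spin": -1.569}

```text
time_s: 16.77
tcp_pos: [0.5636, -0.1182, 0.1276]
eef_rot: [179.9, 0.0, -80.5]
contact_force: [-0.1, 0.4, -1.1]
gripper_width: 0.0101
gripper_force: 40.0
```

```bash
sed -i 's/(0,0,180),(180,70,255)/(0,0,185),(180,45,255)/' shim.py; python3 shim.py; python3 go.py 563.4 -118 32 -80.4
```

```text
[ 0.56392863 -0.11769973  0.1280668 ] [ 1.79897103e+02  1.28106536e-02 -8.05696892e+01] 0.0097954226185051
side pred plate px (np.float64(371.58558476736766), np.float64(271.71581863740664))
top pred plate px (np.float64(381.7043141670345), np.float64(204.71745202481222))
   [374 196  17  30 320] [382.  210.8] [ -4.1 -74.8  90.9  44.7 243.4] along 73.1
now [ 563.9 -117.7  128.1] [ 1.799e+02  1.000e-02 -8.057e+01] 16.875 F [-0.1  0.7 -1.2] w 0.0097954226185051
x 0.2 y 0.6 z 96.1 spin -0.003
```

>>> drive_tool:
  rows:
    - {"fingers": -1,"x": 0,"y": 0,"z": 0.03,"spin": 0}
    - {"fingers": -1,"x": 0,"y": 0,"z": 0.06,"spin": 0}
    - {"fingers": -1,"x": 0,"y": 0,"z": 0.085,"spin": 0}
    - {"fingers": -1,"x": 0,"y": 0,"z": 0.095,"spin": 0}
    - {"fingers": -1,"x": 0.02,"y": 0,"z": 0.095,"spin": 0}
    - {"fingers": -1,"x": 0.045,"y": 0,"z": 0.095,"spin": 0}
    - {"fingers": -1,"x": 0.065,"y": 0,"z": 0.095,"spin": 0}
    - {"fingers": -1,"x": 0.08,"y": 0,"z": 0.095,"spin": 0}
    - {"fingers": -1,"x": 0.08,"y": 0,"z": 0.095,"spin": 0}
    - {"fingers": -1,"x": 0.08,"y": 0,"z": 0.095,"spin": 0}

```text
time_s: 18.12
tcp_pos: [0.5776, -0.1967, 0.0341]
eef_rot: [180.0, 0.0, -80.4]
contact_force: [-0.3, -0.7, -1.5]
gripper_width: 0.0097
gripper_force: 40.0
```

```bash
python3 go.py 576.7 -197 29 -80.4; python3 scr.py
```

```text
now [ 577.6 -196.7   34.1] [ 1.7999e+02  1.0000e-02 -8.0400e+01] 18.125 F [-0.3 -0.7 -1.5] w 0.009703965652058135
x 0.2 y 1.0 z 5.1 spin 0.000
[(np.int32(23), np.float64(380.9), np.float64(300.7)), (np.int32(35), np.float64(437.3), np.float64(303.0)), (np.int32(103), np.float64(352.2), np.float64(306.4)), (np.int32(41), np.float64(419.5), np.float64(306.3)), (np.int32(44), np.float64(353.8), np.float64(324.0)), (np.int32(51), np.float64(413.7), np.float64(365.6))]
18.175 [ 0.5777 -0.1964  0.0341] [180.     0.   -80.37] [ 0.1  0.2 -1.5] 0.009712332530185122
red top 202 [ 480.8 -122.2   85.7   22.6   94.1]
red side 319 [479.5 -97.3 153.   23.8  94.5]
```

Run:
```python
from h import *
t=cap("top"); m=mask(t,(0,0,0),(180,255,96),(384,150,478,250)); m=cv2.morphologyEx(m,cv2.MORPH_CLOSE,np.ones((5,5))); m=cv2.morphologyEx(m,cv2.MORPH_OPEN,np.ones((5,5)))
n,l,q,ce=cv2.connectedComponentsWithStats(m); i=1+np.argmax(q[1:,4]); P=pts(t,(l==i)*255,.056)
print(q[i],rect(P)); ux=np.array([.1668,-.986]);uy=np.array([.986,.1668]); pin=np.array([.488,-.213])
a=(P-pin)@ux*1000; b=(P-pin)@uy*1000
for lo in range(0,180,30):
    k=(b>lo)&(b<lo+30); print(lo,"ux range",a[k].min().round(1),a[k].max().round(1))
for lo in range(80,260,30):
    k=(a>lo)&(a<lo+30); print(lo,"uy range",b[k].min().round(1),b[k].max().round(1))
```

```text
[ 384  155   36   85 2100] [ 610.1 -261.1  267.4  109.4  177.5]
0 ux range -11.8 57.3
30 ux range -5.2 57.3
60 ux range 0.7 64.0
90 ux range 7.3 105.7
120 ux range 14.0 124.8
150 ux range 20.0 138.0
80 uy range 105.0 245.9
110 uy range 124.9 233.3
140 uy range 204.4 207.5Traceback (most recent call last):
  File "<stdin>", line 9, in <module>
    return umr_minimum(a, axis, None, out, keepdims, initial, where)
ValueError: zero-size array to reduction operation minimum which has no identity
```

Run:
```python
from h import *
t=cap("top"); V=t["hsv"][...,2].astype(np.float32); ux=np.array([.1668,-.986]);uy=np.array([.986,.1668]); pin=np.array([.488,-.213])
def prof(p0,d,z,n):
    P=[p0+d*k*.001 for k in range(n)]; uv=np.array([proj(t,(*p,z)) for p in P],np.float32); return cv2.remap(V,uv[:,:1],uv[:,1:],cv2.INTER_LINEAR)[:,0]
def first(v): 
    k=np.nonzero(v>125)[0]; return k[0] if len(k) else None
print("rear",[ (b,240+first(x) if first(x:=prof(pin+ux*.24+uy*b/1000,ux,.056,60)) is not None else None) for b in (0,20,40,120,150,170,190)])
print("+uy side",[(a,180+first(prof(pin+ux*a/1000+uy*.18,uy,.060,70))) for a in(100,130,160,190,220)])
print("-uy side",[(a,-first(prof(pin+ux*a/1000,-uy,.060,70))) for a in(100,130,160,190,220)])
```

```text
rear [(0, np.int64(263)), (20, np.int64(264)), (40, np.int64(263)), (120, np.int64(264)), (150, np.int64(264)), (170, np.int64(264)), (190, np.int64(264))]
+uy side [(100, np.int64(245)), (130, np.int64(224)), (160, np.int64(209)), (190, np.int64(180)), (220, np.int64(208))]
-uy side [(100, np.int64(-36)), (130, np.int64(-35)), (160, np.int64(-34)), (190, np.int64(-34)), (220, np.int64(-34))]
```

>>> drive_tool:
  rows:
    - {"fingers": -1,"x": 0,"y": 0.002,"z": 0.001,"spin": 0}
    - {"fingers": -1,"x": 0,"y": 0.002,"z": 0.003,"spin": 0}
    - {"fingers": -1,"x": 0,"y": 0.002,"z": 0.0045,"spin": 0}
    - {"fingers": -1,"x": 0,"y": 0.002,"z": 0.0045,"spin": 0}
    - {"fingers": -0.5,"x": 0,"y": 0.002,"z": 0.0045,"spin": 0}
    - {"fingers": -0.4,"x": 0,"y": 0.002,"z": 0.0045,"spin": 0}
    - {"fingers": -0.4,"x": 0,"y": 0.002,"z": 0.0045,"spin": 0}
    - {"fingers": 0,"x": 0,"y": 0.002,"z": -0.02,"spin": 0}
    - {"fingers": 0,"x": 0,"y": 0.002,"z": -0.07,"spin": 0}
    - {"fingers": 0,"x": -0.02,"y": 0.01,"z": -0.11,"spin": 0}

```text
time_s: 19.58
tcp_pos: [0.5652, -0.1792, 0.1456]
eef_rot: [-180.0, -0.0, -80.4]
contact_force: [-0.6, -0.4, -0.1]
gripper_width: 0.0435
gripper_force: 0.0
```

```bash
python3 go.py 479.8 -102.9 150 -86.6
python3 - <<'E'
from scr import *
s=cap("side"); m=mask(s,(20,130,80),(35,255,255),(340,255,400,305)); v,u=np.nonzero(m); P=pts(s,m,.022); print(len(u),u.mean(),v.mean(),rect(P),P.mean(0))
print(proj(s,(.5767,-.1967,.022)),screws(s))
E
```

```text
now [ 565.2 -179.2  145.6] [-1.7996e+02 -4.0000e-02 -8.0430e+01] 19.575 F [-0.6 -0.4 -0.1] w 0.04351954565777843
x -89.5 y 71.5 z -4.4 spin 0.108
85 369.52941176470586 297.5882352941176 [ 576.4 -194.    47.8   15.1   98.4] [ 0.57664851 -0.19566504]
(np.float64(369.6330989356075), np.float64(297.86936390062294)) [(np.int32(192), np.float64(353.4), np.float64(304.2)), (np.int32(25), np.float64(379.7), np.float64(300.7)), (np.int32(34), np.float64(437.3), np.float64(303.0)), (np.int32(38), np.float64(419.7), np.float64(306.3)), (np.int32(45), np.float64(353.7), np.float64(324.0)), (np.int32(51), np.float64(413.7), np.float64(365.6))]
```

>>> drive_tool:
  rows:
    - {"fingers": 0,"x": -0.04,"y": 0.03,"z": 0,"spin": 0.1}
    - {"fingers": 0,"x": -0.075,"y": 0.06,"z": 0,"spin": 0.1}
    - {"fingers": 0,"x": -0.0887,"y": 0.071,"z": 0.02,"spin": 0.1}
    - {"fingers": 0,"x": -0.0887,"y": 0.071,"z": 0.05,"spin": 0.1}
    - {"fingers": 0,"x": -0.0887,"y": 0.071,"z": 0.075,"spin": 0.1}
    - {"fingers": 0,"x": -0.0887,"y": 0.071,"z": 0.09,"spin": 0.1}
    - {"fingers": 0,"x": -0.0887,"y": 0.071,"z": 0.09,"spin": 0.1}
    - {"fingers": -1,"x": -0.0887,"y": 0.071,"z": 0.09,"spin": 0.1}
    - {"fingers": -1,"x": -0.0887,"y": 0.071,"z": 0.09,"spin": 0.1}
    - {"fingers": -1,"x": -0.0887,"y": 0.071,"z": 0.09,"spin": 0.1}
  newtons: 30

```text
time_s: 20.88
tcp_pos: [0.4798, -0.1031, 0.0547]
eef_rot: [-180.0, 0.0, -86.1]
contact_force: [-2.3, 0.9, 4.3]
gripper_width: 0.0234
gripper_force: 30.0
```

>>> drive_tool:
  rows:
    - {"fingers": -1,"x": 0,"y": 0,"z": 0.001,"spin": 0}
    - {"fingers": -1,"x": 0,"y": 0,"z": 0.003,"spin": 0}
    - {"fingers": -1,"x": 0,"y": 0,"z": 0.005,"spin": 0}
    - {"fingers": -1,"x": 0,"y": 0,"z": 0.006,"spin": 0}
    - {"fingers": -1,"x": 0,"y": 0,"z": 0.006,"spin": 0}

```text
time_s: 21.5
tcp_pos: [0.4797, -0.1031, 0.0495]
eef_rot: [-180.0, -0.0, -86.1]
contact_force: [-7.1, 3.6, 17.0]
gripper_width: 0.0238
gripper_force: 30.0
```

```bash
python3 go.py 468.8 -104.9 50 -80.4; python3 scr.py
```

```text
now [ 479.7 -103.1   49.5] [-1.7997e+02 -2.0000e-02 -8.6050e+01] 21.5 F [-7.1  3.6 17. ] w 0.02383854213793484
x 1.1 y 11.0 z -0.5 spin -0.099
[(np.int32(171), np.float64(353.3), np.float64(303.7)), (np.int32(26), np.float64(437.6), np.float64(302.5)), (np.int32(36), np.float64(420.0), np.float64(305.7)), (np.int32(44), np.float64(353.8), np.float64(323.5)), (np.int32(48), np.float64(414.0), np.float64(366.1))]
21.55 [ 0.4797 -0.103   0.0495] [-1.7997e+02 -1.0000e-02 -8.6050e+01] [-5.9  3.  17.3] 0.023658825186539383
red top 0 
red side 239 [ 479.9 -115.3  120.2   23.4   94. ]
```

>>> drive_tool:
  rows:
    - {"fingers": -1,"x": 0,"y": 0.002,"z": 0,"spin": -0.015}
    - {"fingers": -1,"x": 0,"y": 0.005,"z": 0,"spin": -0.04}
    - {"fingers": -1,"x": 0,"y": 0.008,"z": 0,"spin": -0.07}
    - {"fingers": -1,"x": 0,"y": 0.011,"z": 0,"spin": -0.1}
    - {"fingers": -1,"x": 0,"y": 0.012,"z": 0,"spin": -0.105}
    - {"fingers": -1,"x": 0,"y": 0.012,"z": 0,"spin": -0.105}

```text
time_s: 22.35
tcp_pos: [0.4702, -0.1038, 0.0498]
eef_rot: [-179.7, -0.0, -80.1]
contact_force: [0.8, -1.8, 9.7]
gripper_width: 0.0239
gripper_force: 30.4
```

```bash
python3 go.py 468.8 -104.9 50 -80.4; python3 scr.py
```

```text
now [ 470.2 -103.8   49.8] [-1.7971e+02 -3.0000e-02 -8.0120e+01] 22.35 F [ 0.8 -1.8  9.7] w 0.023901440246821753
x 0.9 y 1.5 z -0.2 spin 0.005
[(np.int32(169), np.float64(353.3), np.float64(303.7)), (np.int32(26), np.float64(437.6), np.float64(302.5)), (np.int32(38), np.float64(419.9), np.float64(305.8)), (np.int32(44), np.float64(353.8), np.float64(323.5)), (np.int32(50), np.float64(413.9), np.float64(365.9))]
22.4 [ 0.4702 -0.1038  0.0498] [-1.7971e+02 -3.0000e-02 -8.0120e+01] [ 0.4 -0.4  9.3] 0.023803636376305705
red top 0 
red side 228 [ 472.8 -128.2   94.9   24.6   99. ]
```

>>> drive_tool:
  rows:
    - {"fingers": -1,"x": 0,"y": 0.001,"z": -0.002,"spin": 0}
    - {"fingers": -1,"x": 0,"y": 0.001,"z": -0.005,"spin": 0}
    - {"fingers": -1,"x": 0,"y": 0.001,"z": -0.008,"spin": 0}
    - {"fingers": -1,"x": 0.001,"y": 0.001,"z": -0.011,"spin": 0}
    - {"fingers": -1,"x": 0.002,"y": 0.001,"z": -0.014,"spin": 0}
    - {"fingers": -1,"x": 0.003,"y": 0.001,"z": -0.017,"spin": 0}
    - {"fingers": -1,"x": 0.0035,"y": 0.001,"z": -0.02,"spin": 0}
    - {"fingers": -1,"x": 0.004,"y": 0.001,"z": -0.023,"spin": 0}
    - {"fingers": -1,"x": 0.005,"y": 0.001,"z": -0.026,"spin": 0}
    - {"fingers": -1,"x": 0.005,"y": 0.001,"z": -0.026,"spin": 0}

```text
time_s: 23.7
tcp_pos: [0.4679, -0.1085, 0.0742]
eef_rot: [-180.0, 0.0, -80.1]
contact_force: [1.3, 5.7, 2.9]
gripper_width: 0.0239
gripper_force: 30.0
```

```bash
python3 scr.py
```

```text
[(np.int32(66), np.float64(382.5), np.float64(301.5)), (np.int32(57), np.float64(436.6), np.float64(304.0)), (np.int32(32), np.float64(418.8), np.float64(308.3)), (np.int32(36), np.float64(353.0), np.float64(325.9)), (np.int32(49), np.float64(413.3), np.float64(365.2))]
23.75 [ 0.4678 -0.1085  0.0742] [-1.7997e+02  3.0000e-02 -8.0080e+01] [0.8 5.4 3.7] 0.023156252010420004
red top 0 
red side 264 [ 473.  -101.3  134.4   25.5   95.1]
```

>>> drive_tool:
  rows:
    - {"fingers": -1,"x": 0.0,"y": 0,"z": 0,"spin": 0}
    - {"fingers": -1,"x": 0.001,"y": 0,"z": -0.003,"spin": 0}
    - {"fingers": -1,"x": 0.002,"y": 0,"z": -0.006,"spin": 0}
    - {"fingers": -1,"x": 0.004,"y": 0,"z": -0.01,"spin": 0}
    - {"fingers": -1,"x": 0.006,"y": 0,"z": -0.014,"spin": 0}
    - {"fingers": -1,"x": 0.006,"y": 0,"z": -0.014,"spin": 0}
  newtons: 10

```text
time_s: 24.55
tcp_pos: [0.4687, -0.1151, 0.0883]
eef_rot: [-180.0, -0.0, -80.1]
contact_force: [1.0, 0.7, -2.2]
gripper_width: 0.0239
gripper_force: 10.0
```

```bash
python3 scr.py
```

```text
[(np.int32(65), np.float64(382.6), np.float64(301.5)), (np.int32(61), np.float64(436.5), np.float64(304.0)), (np.int32(31), np.float64(418.7), np.float64(308.2)), (np.int32(35), np.float64(353.0), np.float64(325.8)), (np.int32(50), np.float64(413.3), np.float64(365.3))]
24.6 [ 0.4687 -0.1151  0.0881] [-180.     -0.    -80.11] [ 0.3 -0.7 -3.5] 0.023753593844240934
red top 0 
red side 287 [475.7 -94.7 143.8  25.5  94.2]
```

>>> drive_tool:
  rows:
    - {"fingers": -1,"x": 0,"y": 0,"z": 0,"spin": 0}
    - {"fingers": -1,"x": 0,"y": 0,"z": 0,"spin": 0}
    - {"fingers": -1,"x": -0.01,"y": 0,"z": -0.004,"spin": 0}
    - {"fingers": -1,"x": -0.022,"y": 0,"z": -0.008,"spin": 0}
    - {"fingers": -1,"x": -0.036,"y": 0,"z": -0.012,"spin": 0}
    - {"fingers": -1,"x": -0.05,"y": 0,"z": -0.02,"spin": 0}
    - {"fingers": -1,"x": -0.06,"y": 0,"z": -0.04,"spin": 0}
    - {"fingers": -1,"x": -0.06,"y": 0,"z": -0.08,"spin": 0}
    - {"fingers": -1,"x": -0.06,"y": 0,"z": -0.11,"spin": 0}
  newtons: 60

```text
time_s: 25.78
tcp_pos: [0.4586, -0.0548, 0.2002]
eef_rot: [-179.9, -0.0, -80.0]
contact_force: [2.0, 0.1, -3.9]
gripper_width: 0.0235
gripper_force: 60.0
```

```bash
python3 scr.py; python3 go.py 480 343 200 -172.3
```

```text
[(np.int32(62), np.float64(382.1), np.float64(301.5)), (np.int32(61), np.float64(436.5), np.float64(304.0)), (np.int32(44), np.float64(335.4), np.float64(305.6)), (np.int32(29), np.float64(418.7), np.float64(308.2)), (np.int32(31), np.float64(353.0), np.float64(326.0)), (np.int32(43), np.float64(413.3), np.float64(365.2))]
25.825 [ 0.4605 -0.0548  0.204 ] [-1.7959e+02 -4.0000e-02 -7.9970e+01] [ 2.6 -0.1  0.9] 0.023145647835407606
red top 0 
red side 148 [488.2  58.   65.6  28.7  94.8]
now [460.3 -54.7 202. ] [-179.6   -0.   -80. ] 25.875 F [ 0.9  0.5 -3.4] w 0.023541094224359592
x -388.3 y -88.4 z 2.0 spin 1.611
```

>>> drive_tool:
  rows:
    - {"fingers": -1,"x": -0.02,"y": -0.005,"z": 0,"spin": 0.08}
    - {"fingers": -1,"x": -0.05,"y": -0.011,"z": 0,"spin": 0.2}
    - {"fingers": -1,"x": -0.09,"y": -0.02,"z": 0,"spin": 0.36}
    - {"fingers": -1,"x": -0.13,"y": -0.03,"z": 0,"spin": 0.54}
    - {"fingers": -1,"x": -0.175,"y": -0.04,"z": 0,"spin": 0.72}
    - {"fingers": -1,"x": -0.22,"y": -0.05,"z": 0,"spin": 0.9}
    - {"fingers": -1,"x": -0.265,"y": -0.06,"z": 0,"spin": 1.08}
    - {"fingers": -1,"x": -0.31,"y": -0.07,"z": 0,"spin": 1.26}
    - {"fingers": -1,"x": -0.35,"y": -0.08,"z": 0,"spin": 1.42}
    - {"fingers": -1,"x": -0.375,"y": -0.086,"z": 0,"spin": 1.54}

```text
time_s: 27.12
tcp_pos: [0.4776, 0.3306, 0.197]
eef_rot: [-180.0, -0.1, -168.5]
contact_force: [0.7, -0.2, -4.4]
gripper_width: 0.0232
gripper_force: 60.0
```

```bash
python3 go.py 480 343 90 -172.3
python3 - <<'E'
from h import *
# slab front heights / bystanders check vs start
t=cap("top");s=cap("side")
from scr import *
print(screws(s))
P=pts(t,mask(t,(0,0,190),(180,40,255),(370,170,390,190)),.056); print("jar white",rect(P))
P=pts(t,mask(t,(100,120,40),(130,255,255),(248,243,275,268)),.063); print("jar blue",rect(P))
E
```

```text
now [477.6 330.6 197. ] [-1.7997e+02 -6.0000e-02 -1.6851e+02] 27.125 F [ 0.7 -0.2 -4.4] w 0.02321076146524067
x -4.8 y 11.7 z 107.0 spin 0.066
[(np.int32(58), np.float64(382.3), np.float64(301.3)), (np.int32(58), np.float64(436.6), np.float64(303.9)), (np.int32(43), np.float64(335.3), np.float64(305.7)), (np.int32(27), np.float64(418.7), np.float64(308.2)), (np.int32(31), np.float64(353.0), np.float64(326.0)), (np.int32(39), np.float64(413.2), np.float64(365.4))]
jar white [ 671.9 -193.6   56.6   51.3   88.2]
jar blue [443.  183.4  43.2  40.  179.2]
```

>>> drive_tool:
  rows:
    - {"fingers": -1,"x": -0.005,"y": 0.012,"z": 0.03,"spin": 0.066}
    - {"fingers": -1,"x": -0.005,"y": 0.012,"z": 0.07,"spin": 0.066}
    - {"fingers": -1,"x": -0.005,"y": 0.012,"z": 0.1,"spin": 0.066}
    - {"fingers": -1,"x": -0.005,"y": 0.012,"z": 0.11,"spin": 0.066}
    - {"fingers": -1,"x": -0.005,"y": 0.012,"z": 0.11,"spin": 0.066}

```text
time_s: 27.85
tcp_pos: [0.4808, 0.3409, 0.0878]
eef_rot: [-179.9, -0.0, -172.1]
contact_force: [-0.1, 0.3, -1.9]
gripper_width: 0.0234
gripper_force: 60.0
```

>>> drive_tool:
  rows:
    - {"fingers": -1,"x": 0,"y": 0,"z": 0,"spin": 0}
    - {"fingers": -1,"x": 0,"y": 0,"z": 0.008,"spin": 0}
    - {"fingers": -1,"x": -0.002,"y": 0,"z": 0.016,"spin": 0}
    - {"fingers": -1,"x": -0.004,"y": 0,"z": 0.025,"spin": 0}
    - {"fingers": -1,"x": -0.006,"y": 0,"z": 0.035,"spin": 0}
    - {"fingers": -1,"x": -0.007,"y": 0,"z": 0.045,"spin": 0}
    - {"fingers": -1,"x": -0.008,"y": 0,"z": 0.055,"spin": 0}
    - {"fingers": -1,"x": -0.008,"y": 0,"z": 0.06,"spin": 0}
    - {"fingers": -1,"x": -0.008,"y": 0,"z": 0.063,"spin": 0}
    - {"fingers": -1,"x": -0.008,"y": 0,"z": 0.063,"spin": 0}
  newtons: 6

```text
time_s: 29.1
tcp_pos: [0.4888, 0.3421, 0.0249]
eef_rot: [-180.0, -0.0, -172.1]
contact_force: [-0.5, 0.3, -3.3]
gripper_width: 0.0238
gripper_force: 6.0
```

```bash
python3 scr.py|sed -n 2p
```

```text
29.15 [0.4888 0.3422 0.0251] [-1.7999e+02 -1.0000e-02 -1.7210e+02] [ 0.1 -0.7 -3.4] 0.024252368692032518
```

>>> drive_tool:
  rows:
    - {"fingers": -1,"x": 0,"y": 0,"z": 0.001,"spin": 0}
    - {"fingers": -1,"x": 0,"y": 0,"z": 0.003,"spin": 0}
    - {"fingers": -1,"x": 0,"y": 0,"z": 0.003,"spin": 0}
    - {"fingers": -0.2,"x": 0,"y": 0,"z": 0.003,"spin": 0}
    - {"fingers": 0,"x": 0,"y": 0,"z": 0.003,"spin": 0}
    - {"fingers": 0,"x": 0,"y": 0,"z": 0.003,"spin": 0}
    - {"fingers": 0,"x": 0,"y": 0,"z": -0.03,"spin": 0}
    - {"fingers": 0,"x": 0,"y": 0,"z": -0.09,"spin": 0}
    - {"fingers": 0,"x": 0,"y": 0,"z": -0.15,"spin": 0}
    - {"fingers": 0,"x": 0,"y": 0,"z": -0.2,"spin": 0}

```text
time_s: 30.45
tcp_pos: [0.4891, 0.3424, 0.2277]
eef_rot: [179.9, 0.1, -172.1]
contact_force: [0.8, 1.2, -0.6]
gripper_width: 0.0439
gripper_force: 0.0
```

>>> drive_tool:
  rows:
    - {"fingers": 0,"x": 0.05,"y": 0.05,"z": 0,"spin": 0}
    - {"fingers": 0,"x": 0.1,"y": 0.1,"z": 0,"spin": 0}
    - {"fingers": 0,"x": 0.15,"y": 0.15,"z": 0,"spin": 0}
    - {"fingers": 0,"x": 0.15,"y": 0.15,"z": 0,"spin": 0}
    - {"fingers": 0,"x": 0.15,"y": 0.15,"z": 0,"spin": 0}

```text
time_s: 31.08
tcp_pos: [0.3183, 0.4713, 0.225]
eef_rot: [180.0, -0.0, -171.9]
contact_force: [-0.1, 0.4, -0.2]
gripper_width: 0.0438
gripper_force: 0.0
```

Run:
```python
from scr import *
s=cap("side");t=cap("top");st=sensors.get_state();print(st["time_s"],st["tcp_pos"])
for n,c,b,z in(("grip top",t,(190,200,235,275),.018),("grip side",s,(270,165,350,205),.014)):
    P=pts(c,red(c,b),z); print(n,len(P),rect(P))
print(screws(s))
m=mask(t,(0,0,190),(180,40,255),(365,165,392,195)); n,l,q,ce=cv2.connectedComponentsWithStats(m)
print("jar white",[(q[i],onz(t,ce[i],.056)) for i in range(1,n) if q[i,4]>20])
m=mask(s,(0,0,190),(180,40,255),(390,270,425,305)); v,u=np.nonzero(m); print("jar side",u.mean(),v.mean(),len(u))
m=mask(s,(20,130,80),(35,255,255),(340,255,400,305)); P=pts(s,m,.022); print("shim side",P.mean(0))
P=pts(t,mask(t,(20,130,80),(35,255,255),(360,190,400,225)),.03); print("shim top",len(P),rect(P))
o=cv2.absdiff(cv2.cvtColor(cv2.imread("pics/side0.png"),cv2.COLOR_BGR2GRAY),cv2.cvtColor(s["pixels"],cv2.COLOR_RGB2GRAY))
for n,b in(("whitejar",(395,275,420,302)),("bluejar",(288,192,310,222)),("beaker",(350,175,372,203))): x0,y0,x1,y1=b; print(n,o[y0:y1,x0:x1].mean().round(1),(o[y0:y1,x0:x1]>30).sum())
```

```text
31.175 [0.31973332 0.47012438 0.22494741]
grip top 346 [500.7 344.1 148.3  24.2   8. ]
grip side 292 [502.1 338.4 149.8  39.6   7.6]
[(np.int32(56), np.float64(382.3), np.float64(301.2)), (np.int32(56), np.float64(436.6), np.float64(303.8)), (np.int32(43), np.float64(335.3), np.float64(305.7)), (np.int32(27), np.float64(418.7), np.float64(308.1)), (np.int32(31), np.float64(353.0), np.float64(326.0)), (np.int32(39), np.float64(413.2), np.float64(365.4))]
jar white [(array([374, 173,  13,  14, 142], dtype=int32), array([ 0.66795117, -0.19703189]))]
jar side 408.1958041958042 286.6013986013986 143
shim side [ 0.57675672 -0.19578056]
shim top 45 [ 575.6 -195.6   40.7   10.4  101. ]
whitejar 6.7 46
bluejar 2.1 0
beaker 1.9 0
```

```bash
python3 -c "
from plant import r
print(r.close_job())"
```

```text
the job is handed in; nothing more can be done
None
```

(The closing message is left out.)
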